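Run the optics train home on the optical rail

TASK

Push the row of three touching carriers along the optical rail, all together as one train, until they sit snug against the end stop, and finish still pressing them lightly against it, so that they stay held home while a colleague tightens their clamp screws. Push with a fingertip on the foot of the last carrier, without lifting or gripping anything and keeping off the optics, and meet the stop gently. Leave the lone carrier with the glass cube at the other end of the rail, and the things lying around, where they are.

Things in the scene. Friction and masses are not known exactly. Their poses are not given: they have to be found in the camera images.
- rail: aluminium optical rail screwed to the table, 400 mm long along its y axis, 30 mm high; its head is 40 mm wide (x), its foot 56 mm. Origin: centre of its underside, on the table. Carriers (0.16 to 0.28 kg) sit astride the head by their weight, with 1 mm play each side; each slides with a drag of about 0.3 to 0.9 N.
- end_stop: end stop clamped immovably astride the rail near one of its ends (which one differs): a plain dark block 30 mm along the rail (its y, faces at +-15 mm), 58 mm across at the foot, standing 40 mm above the rail head, with a knurled screw on top to 54 mm. Origin: its middle, on top of the rail head, 30 mm above the table; y along the rail.
- lens_carrier: dark rail carrier with a round lens in a thick black ring. One of the three that touch in a row (any order). Foot: plate 40 mm along the rail (its y, +-20), 58 mm across (x), 14 mm thick (z 0 to 14 mm); skirts hang 12 mm beside the rail head; clamp screw stands out to 41 mm at +x. Origin: middle of the plate's underside, on the rail head, 30 mm above the table; z up.
- iris_carrier: dark rail carrier with a thin round iris diaphragm that has a small lever. One of the three that touch in a row (any order). Foot, origin, mass and axes as for the lens carrier.
- filter_carrier: dark rail carrier with a square filter frame. One of the three that touch in a row (any order). Foot, origin, mass and axes as for the lens carrier.
- cube_carrier: dark rail carrier with a glass beam-splitter cube, parked alone at the end of the rail away from the stop, at least 55 mm clear of the row; not to be moved. Foot, origin and axes as for the lens carrier; its cube is 34 mm square and reaches 50 mm above the rail head.
- lens_mount: the round lens mount, 32 mm across and 12 mm thick along the rail, fixed over the middle of the lens carrier; it spans 14 to 52 mm above the rail head. Must not be touched. Origin and axes: those of its carrier.
- iris_mount: the round iris mount, 32 mm across and 8 mm thick along the rail, with a thin lever, fixed over the middle of the iris carrier; it spans 14 to 52 mm above the rail head. Must not be touched. Origin and axes: those of its carrier.
- filter_mount: the square filter frame, 34 x 34 mm and 8 mm thick along the rail, fixed over the middle of the filter carrier; it spans 14 to 52 mm above the rail head. Must not be touched. Origin and axes: those of its carrier.
- cube_mount: the beam-splitter cube fixed on the parked carrier. Must not be touched. Origin and axes: those of its carrier.
- hex_driver: hex screwdriver lying on the table beyond the rail: handle 22 mm thick and 85 mm long along its -x, 4 mm blade 75 mm long along +x; origin on the table under the joint of handle and blade. Bystander.
- post_holder: dark upright post holder, 25 mm across on a 32 mm foot, 50 mm high, beyond the rail; origin at the centre of its underside. Bystander.
- culture_dish: flat clear round dish, 59 mm across, 13 mm high, on the robot's side of the rail; origin at the centre of its underside. Bystander.
Not all that is in view belongs to the job. Leave any purple or yellow look-alike of the iris_carrier alone.

How it is judged:
At the end, for the whole second after the job is handed in: The three carriers sit on the rail one behind another against the end stop with no more than 3 mm of gaps in all, at rest and level; the fingers still press on a carrier (over 1 N) and the train presses on the stop with 1 to 30 N; the parked carrier is within 8 mm of its place (horizontal distance between each of lens_carrier, iris_carrier, filter_carrier and end_stop below 0.118 m and height (world z) of each of lens_carrier, iris_carrier, filter_carrier below 0.034 m and angle between each of lens_carrier, iris_carrier, filter_carrier's own z axis and vertical below 0.06 rad and linear speed of each of lens_carrier, iris_carrier, filter_carrier below 0.01 m/s and contact force between any of lens_carrier, iris_carrier, filter_carrier and end_stop above 1 N and contact force between each of lens_carrier, iris_carrier, filter_carrier and end_stop below 30 N and (contact force between the fingers and lens_carrier above 1 N or contact force between the fingers and iris_carrier above 1 N or contact force between the fingers and filter_carrier above 1 N) and distance of cube_carrier from where it was at the start of the episode below 0.008 m); the arm keeps its last pose, push and grip.
It fails at once if a carrier is lifted or tipped (8 mm off the rail, or 0.2 rad) or taken between the fingers (height (world z) of any of lens_carrier, iris_carrier, filter_carrier, cube_carrier above 0.038 m or angle between any of lens_carrier, iris_carrier, filter_carrier, cube_carrier's own z axis and vertical above 0.2 rad or (y of the grasp point in the frame of lens_carrier between -0.012 and 0.012 m and x of the grasp point in the frame of lens_carrier between -0.03 and 0.03 m and z of the grasp point in the frame of lens_carrier below 0.045 m) or (y of the grasp point in the frame of iris_carrier between -0.012 and 0.012 m and x of the grasp point in the frame of iris_carrier between -0.03 and 0.03 m and z of the grasp point in the frame of iris_carrier below 0.045 m) or (y of the grasp point in the frame of filter_carrier between -0.012 and 0.012 m and x of the grasp point in the frame of filter_carrier between -0.03 and 0.03 m and z of the grasp point in the frame of filter_carrier below 0.045 m) or (y of the grasp point in the frame of cube_carrier between -0.012 and 0.012 m and x of the grasp point in the frame of cube_carrier between -0.03 and 0.03 m and z of the grasp point in the frame of cube_carrier below 0.045 m)).
It fails at once if the robot touches an optic or its mount (contact force between any of the fingers, the arm and lens_mount above 0.5 N or contact force between any of the fingers, the arm and iris_mount above 0.5 N or contact force between any of the fingers, the arm and filter_mount above 0.5 N or contact force between any of the fingers, the arm and cube_mount above 0.5 N).
It fails at once if the row is pulled apart (more than 10 mm of gap in all) (horizontal distance between lens_carrier and iris_carrier above 0.0905 m or horizontal distance between any of lens_carrier, iris_carrier and filter_carrier above 0.0905 m).
It fails at once if the train is rammed into the stop (50 N) (contact force between any of lens_carrier, iris_carrier, filter_carrier and end_stop above 50 N).
It fails at once if the parked carrier is moved 8 mm, or the driver, post holder or dish 15 mm (distance of cube_carrier from where it was at the start of the episode above 0.008 m or distance of any of hex_driver, post_holder, culture_dish from where it was at the start of the episode above 0.015 m).
It also fails if it takes over 35 s, if anything falls off the work surface, if the arm or the gripper's body presses on something with over 40 N, if the wrist force passes 120 N, or if a joint passes its speed limit or range.

ROBOT

A 6-joint arm with a two-finger parallel gripper is mounted at the origin on the work surface. World frame = base frame: x ahead of the robot, y to its left, z up, the work surface at z = 0. Lengths are in m, angles in rad, forces in N, time in s.
With the tool pointing down it reaches from about 0.35 to 0.775 m from the base axis. Payload 7.3 kg.
Tool frame: the origin (TCP) lies on the centre line of the jaws, within the pads' length; the fingertips stand ahead of it and the grasp point (between the pads) lies 11 mm behind it (robot.nose_length is the z of the fingertips in the tool frame, in m); z points along the fingers, y is the line along which they close (so a half turn about z gives the same grasp; the last joint's range is limited). The gripper opens to 92 mm and grips with 3 to 60 N. Pads are 19 mm wide; open, the fingers measure 130 mm over their backs; the gripper's body (75 mm by 190 mm) begins 47 mm behind the grasp point.
Start: joints at [-1.266, 0.342, 1.524, -0, 1.275, -0.146], TCP at [0.229, -0.473, 0.235] pointing down, gripper open.
Joint ranges: [-2.53, 2.53], [-0.77, 2.02], [0.04, 2.7], [-1, 4.14], [0.28, 2.66], [-3.11, 3.11]. Speed limits (rad/s): [2.57, 2.57, 3.14, 3.14, 3.14, 3.14].

INTERFACE

Orientations are given as [roll, pitch, yaw] about the fixed x, y, z axes, in that order (R = Rz(yaw) Ry(pitch) Rx(roll)).
In Python, from cell import robot, cams gives the robot as it stands. The module is installed in compiled form; this text tells all that it offers.
- The arm moves only by the tool carry_out, never from a script. Its argument "deltas" is a list of rows, each a list of 7 numbers: the shift along the tool's x, y, z in cm, then the turn, a rotation vector about the tool's x, y, z in rad, then the opening, from 0 (shut) to 1 (fully open). A call has exactly 8 rows; each row shifts and turns the commanded pose from where the row before left it, along the tool's axes as they then stand; what a row does not reach is not made up. A row lasts 1/12 s, in which the tool goes at most 41.7 mm and 7.16 degrees, less where a joint would pass 70% of its speed; a pose out of reach is approached as far as the arm can. A call is refused whole if a number of a shift passes 4.17 or a number of a turn 0.125, either way. A call with a gripper value outside its range is refused whole. The fingers move at their own pace and stop on an object; "force" is the grip in N (left out, the last holds). Time passes only in rows, so rows that do not move let the fingers close, or fill a call up. It gives the time, the measured TCP pose, the force, the opening and the grip force at its end, in the units of the state.
- robot.observe(): the state, without advancing time (a new reading comes with each control period).
- cams.read_camera(name): name is "scene" or "top" or "wrist"; returns a dict with "image" (480x640x3 uint8, blue, green, red), "depth" (480x640 float32, m along the optical axis (not along the pixel's ray), 0 where there is no reading), "fx", "fy", "cx", "cy" (pixels), "world_to_cam" (4x4, takes a point from world to camera coordinates). Camera axes: x right, y up, looking along -z (the intrinsics and any distortion apply to the point x, -y, -z); pixel columns grow to the right and rows downward; lengths in m; the calibration is good to about 2 mm. A picture is of the moment at which its call begins.
- robot.hand_in(): hands the job in; it is judged then, once.
The state is a dict: "time": time; "qpos": joint angles; "qvel": joint speeds; "joint_efforts": joint torques, N m; "tool_pos": TCP position; "tool_rot": TCP orientation; "contact_force": force on the tool from outside, world axes, zero at the start; "torque": the same for the moment, N m; "opening": finger opening in m; "grip_force": force on a finger pad.
Only numpy, scipy, OpenCV 4.12 (cv2) and the standard library are available. Lean on these libraries where they do the work, as an engineer would, in place of code of your own. Each camera call takes 0.05 s, during which the arm holds its last target. There are 200 camera calls.

## Working session

There is one attempt and no reset: what is moved stays moved. The work goes in short steps, Python scripts to look and compute and a tool call to move; the robot and the scene stay as the last step left them, time stands still between calls to the robot, and variables do not carry over. Pictures are saved under pics/ and viewed, at most 10 in all, crops included, and the job is handed in when it is done.

Besides the shell and the picture viewer there is one more tool, called as name([rows], argument=value, ...), one row to a line, values as JSON. carry_out: Moves the arm, as the interface text tells. Its arguments: {"type":"object","properties":{"deltas":{"type":"array","items":{"type":"array","items":{"type":"number"}}},"force":{"type":"number"}},"required":["deltas"]}

```bash
mkdir -p pics; cat > h.py <<'E'
import numpy as np, cv2
from cell import robot, cams
def cloud(c):
    d=c["depth"]; v,u=np.mgrid[0:480,0:640]
    P=np.stack([(u-c["cx"])/c["fx"]*d,-(v-c["cy"])/c["fy"]*d,-d],-1)
    T=np.linalg.inv(c["world_to_cam"]); W=P@T[:3,:3].T+T[:3,3]; W[d==0]=np.nan
    return W
E
python3 - <<'E'
from h import *
s=robot.observe(); print(s, robot.nose_length)
a=cams.read_camera("top");b=cams.read_camera("scene")
cv2.imwrite("pics/top.png",a["image"]);cv2.imwrite("pics/scene.png",b["image"])
np.savez("top.npz",**a); np.savez("scene.npz",**b)
print(a["world_to_cam"],a["fx"],(a["depth"]==0).mean())
E
```

```text
{'time': 0.0, 'qpos': array([-1.26602456e+00,  3.42726967e-01,  1.52501826e+00, -3.48993965e-06,
        1.27535409e+00, -1.45943615e-01]), 'qvel': array([ 0.00144875,  0.0029276 , -0.0009459 ,  0.00020866,  0.00050733,
        0.0003273 ]), 'joint_efforts': array([-7.73945703e-04, -4.31248283e+01, -2.44222176e+01,  7.17244414e-02,
        5.59718348e-02, -1.39545264e-04]), 'tool_pos': array([ 0.22862481, -0.47218047,  0.2340423 ]), 'tool_rot': array([-3.14010152e+00, -2.15806126e-04,  4.50716237e-01]), 'contact_force': array([-0.26470739, -0.00719824, -1.26481589]), 'torque': array([-0.01005125,  0.00889425, -0.01707667]), 'grip_force': 0.0, 'opening': 0.09174643244645721} 0.008
[[-0.02884413 -0.9995834   0.00102573  0.08045048]
 [ 0.98638635 -0.02829709  0.16199147 -0.56086886]
 [-0.16189496  0.00568427  0.98679163 -0.89051166]
 [ 0.          0.          0.          1.        ]] 605.7017142687719 0.0041015625
```

View pics/top.png

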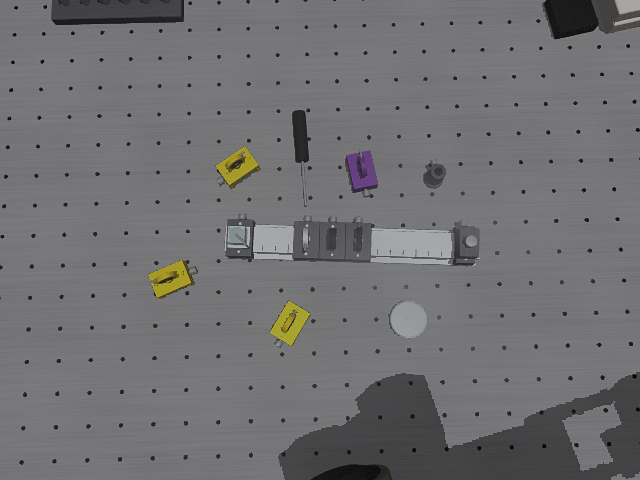

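View pics/scene.png

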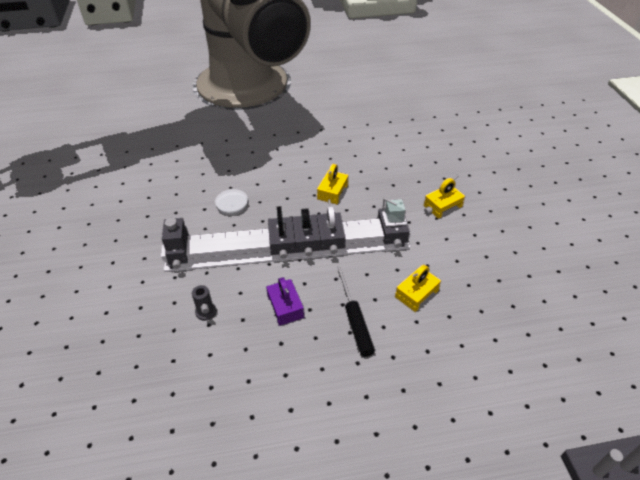

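The top view shows the end stop at (467,243), towards -y. The touching row spans u 294–371 at v≈240, with the lens carrier rearmost (face at u≈294), and the cube carrier is parked at (239,237). The iris carrier's look-alikes are purple (362,171) and yellow (238,167), (171,279) and (290,323). The dark iris carrier on the rail is the real one, because it stands in the row. Next I'll measure from the depth image.

```bash
python3 - <<'E'
from h import *
a=dict(np.load("top.npz")); W=cloud(a)
im=a["image"]
M=np.zeros((480,640),bool); M[205:275,215:490]=1
z=W[...,2]
# rail head: bright, z~30
g=im.max(-1)
r=M&(abs(z-.03)<.004)&(g>150)
P=W[r][:,:2]; c=P.mean(0); u=np.linalg.svd(P-c,full_matrices=False)[2][0]; u=u*np.sign(-u[1])
print("rail c",c,"dir(-y)",u,"n",r.sum(), "z",np.median(z[r]))
n=np.array([-u[1],u[0]])
w=(P-c)@n; print("lat",np.percentile(w,[1,50,99]))
f=M&(abs(z-.044)<.004)&(g<130)
Q=W[f][:,:2]-c; s=Q@u; l=Q@n; k=abs(l)<.026
h,e=np.histogram(s[k],np.arange(-.2,.22,.002)); print([(round(x*1e3),int(y)) for x,y in zip(e,h) if y])
print("foot lat",np.percentile(l,[1,99]), "z",np.median(z[f]))
big=cv2.resize(im[195:285,215:490],None,fx=2.9,fy=2.9,interpolation=cv2.INTER_CUBIC); cv2.imwrite("pics/crop.png",big)
# edges along centreline lateral offsets, at z=.044 plane
for off in(-.022,.022):
    s_=np.arange(-.2,.2,.001); X=c+s_[:,None]*u+off*n; X=np.c_[X,np.full(len(X),.044),np.ones(len(X))]@a["world_to_cam"].T
    px=a["cx"]-a["fx"]*X[:,0]/X[:,2]; py=a["cy"]+a["fy"]*X[:,1]/X[:,2]
    v=cv2.remap(g,px.astype(np.float32)[None],py.astype(np.float32)[None],1)[0].astype(int)
    d=np.diff(v); print(off,[(round(s_[i]*1e3),int(d[i])) for i in range(len(d)) if abs(d[i])>25])
E
```

```text
rail c [0.54280954 0.01694914] dir(-y) [-0.05998327 -0.99819938] n 2607 z 0.02849151483311707
lat [-1.94981275e-02  1.55530679e-05  1.88303707e-02]
[(-200, 12), (-198, 14), (-196, 5), (-194, 9), (-192, 13), (-190, 18), (-188, 11), (-186, 16), (-184, 14), (-182, 12), (-180, 14), (-178, 42), (-176, 37), (-174, 1), (-112, 12), (-110, 45), (-108, 37), (-106, 34), (-104, 44), (-102, 42), (-100, 35), (-98, 38), (-96, 17), (-94, 7), (-92, 6), (-90, 17), (-88, 22), (-86, 35), (-84, 42), (-82, 38), (-80, 39), (-78, 38), (-76, 43), (-74, 36), (-72, 32), (-70, 44), (-68, 35), (-66, 40), (-64, 38), (-62, 43), (-60, 36), (-58, 23), (-56, 20), (-54, 10), (-52, 7), (-50, 14), (-48, 15), (-46, 10), (-44, 41), (-42, 40), (-40, 39), (-38, 43), (-36, 40), (-34, 41), (-32, 32), (-30, 42), (-28, 38), (-26, 41), (-24, 43), (-22, 40), (-20, 37), (-18, 39), (-16, 35), (-14, 13), (-12, 5), (-10, 11), (-8, 9), (-6, 23), (-4, 38), (-2, 35), (0, 39), (2, 42), (4, 37), (6, 36), (8, 27), (140, 33), (142, 5), (144, 6), (146, 3), (148, 2), (150, 3), (152, 3), (154, 1), (156, 2), (158, 4), (160, 3), (162, 3), (164, 3), (166, 4), (168, 3)]
foot lat [-0.02922629  0.02823233] z 0.042453375152496475
-0.022 [(-197, 41), (-193, -45), (-192, -44), (-173, 44), (-172, 47), (-94, 30), (-93, 28), (-89, -37), (-53, 28), (-52, 32), (-49, -33), (-13, 31), (-12, 31), (-10, -31), (-9, -41), (77, -28), (132, -26), (169, 29)]
0.022 [(-197, 42), (-196, 33), (-193, -34), (-93, 34), (-92, 29), (-90, -29), (-89, -33), (-53, 31), (-52, 32), (-49, -37), (8, -26)]
```

View pics/crop.png

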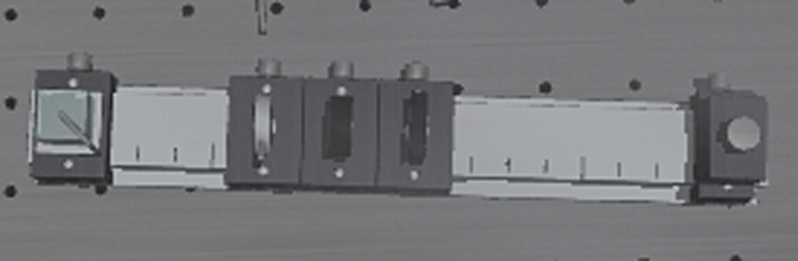

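carry_out([
  [0,0,0,0,0,-0.12,0],
  [0,0,0,0,0,-0.12,0],
  [0,0,0,0,0,-0.12,0],
  [0,0,0,0,0,-0.12,0],
  [0,0,0,0,0,-0.12,0],
  [0,0,0,0,0,-0.12,0],
  [0,0,0,0,0,-0.12,0],
  [0,0,0,0,0,-0.12,0],
], force=20)

```text
time: 0.77
tool_pos: [0.2287, -0.4723, 0.2343]
tool_rot: [-3.141, -0.001, 1.417]
contact_force: [-0.4, 0.3, -0.7]
opening: 0.0433
grip_force: 0.0
```

carry_out([
  [0,0,0,0,0,-0.1,0],
  [0,0,0,0,0,0,0],
  [0,0,0,0,0,0,0],
  [0,0,0,0,0,0,0],
  [0,0,0,0,0,0,0],
  [0,0,0,0,0,0,0],
  [0,0,0,0,0,0,0],
  [0,0,0,0,0,0,0],
])

```text
time: 1.43
tool_pos: [0.2288, -0.4726, 0.2347]
tool_rot: [3.142, 0.0, 1.51]
contact_force: [-0.0, -0.0, -0.6]
opening: 0.0002
grip_force: 0.0
```

```bash
cat > g.py <<'E'
from h import *; import sys
from scipy.spatial.transform import Rotation as R
s=robot.observe(); Rm=R.from_euler("xyz",s["tool_rot"])
t=np.array([float(x) for x in sys.argv[1:4]])
print(s["time"],s["tool_pos"],s["tool_rot"],s["opening"],s["contact_force"],s["grip_force"])
print("tool delta cm",Rm.inv().apply(t-s["tool_pos"])*100,"rotvec",(Rm.inv()*R.from_euler("xyz",[np.pi,0,1.511])).as_rotvec())
E
python3 g.py .5514 .1597 .235
```

```text
1.4333 [ 0.2287586  -0.47255941  0.23474482] [3.14153266e+00 1.01547379e-04 1.51021283e+00] 0.000234153099128321 [-0.0260334  -0.02613024 -0.58749544] 0.0
tool delta cm [ 6.50634212e+01  2.83768435e+01 -3.04225867e-02] rotvec [ 5.99487319e-05  1.01570985e-04 -7.87168071e-04]
```

carry_out([
  [2.7,1.2,0,0,0,0,0],
  [2.7,1.2,0,0,0,0,0],
  [2.7,1.2,0,0,0,0,0],
  [2.7,1.2,0,0,0,0,0],
  [2.7,1.2,0,0,0,0,0],
  [2.7,1.2,0,0,0,0,0],
  [2.7,1.2,0,0,0,0,0],
  [2.7,1.2,0,0,0,0,0],
])

```text
time: 2.1
tool_pos: [0.338, -0.2614, 0.2349]
tool_rot: [3.141, 0.0, 1.51]
contact_force: [0.8, -0.2, 0.1]
opening: 0.0002
grip_force: 0.0
```

carry_out([
  [2.7,1.2,0,0,0,0,0],
  [2.7,1.2,0,0,0,0,0],
  [2.7,1.2,0,0,0,0,0],
  [2.7,1.2,0,0,0,0,0],
  [2.7,1.2,0,0,0,0,0],
  [2.7,1.2,0,0,0,0,0],
  [2.7,1.2,0,0,0,0,0],
  [2.7,1.2,0,0,0,0,0],
])

```text
time: 2.77
tool_pos: [0.4468, -0.0514, 0.2349]
tool_rot: [3.141, 0.0, 1.51]
contact_force: [0.4, -0.7, -0.4]
opening: 0.0003
grip_force: 0.0
```

carry_out([
  [2.7,1.2,0,0,0,0,0],
  [2.7,1.2,0,0,0,0,0],
  [2.7,1.2,0,0,0,0,0],
  [2.7,1.2,0,0,0,0,0],
  [2.7,1.2,0,0,0,0,0],
  [2.7,1.2,0,0,0,0,0],
  [2.7,1.2,0,0,0,0,0],
  [0,0,0,0,0,0,0],
])

```text
time: 3.43
tool_pos: [0.543, 0.1348, 0.2343]
tool_rot: [3.141, -0.002, 1.514]
contact_force: [-1.0, -0.1, 0.6]
opening: 0.0003
grip_force: 0.0
```

```bash
python3 g.py .5514 .1597 .1
```

```text
3.4333 [0.54298528 0.13481336 0.23434159] [ 3.14053266e+00 -1.77346451e-03  1.51377014e+00] 0.0003202707948802883 [-0.95442986 -0.09066399  0.62259477] 0.0
tool delta cm [ 2.50874921  0.68401698 13.43936162] rotvec [ 0.00105754 -0.00177493  0.0027692 ]
```

carry_out([
  [1.25,0.35,0,0,0,0,0],
  [1.25,0.35,0,0,0,0,0],
  [0,0,2.5,0,0,0,0],
  [0,0,2.5,0,0,0,0],
  [0,0,2.5,0,0,0,0],
  [0,0,2.5,0,0,0,0],
  [0,0,2,0,0,0,0],
  [0,0,0,0,0,0,0],
])

```text
time: 4.1
tool_pos: [0.5475, 0.1548, 0.1108]
tool_rot: [-3.134, 0.002, 1.51]
contact_force: [-0.4, -0.6, 0.4]
opening: 0.0003
grip_force: 0.0
```

```bash
python3 g.py .5514 .1597 .045; python3 - <<'E'
from h import *
b=cams.read_camera("scene");w=cams.read_camera("wrist")
cv2.imwrite("pics/m.png",np.hstack([cv2.resize(b["image"][150:300,140:440],(400,200)),cv2.resize(w["image"],(400,300))[50:250]]))
E
```

```text
4.1 [0.54752105 0.15481331 0.11078621] [-3.13406246e+00  1.60833906e-03  1.50979776e+00] 0.00026782439709733803 [-0.42442724 -0.59508125  0.40946448] 0.0
tool delta cm [0.52198676 0.40690531 6.57491277] rotvec [-0.00753116  0.0016038  -0.00120829]
```

View pics/m.png

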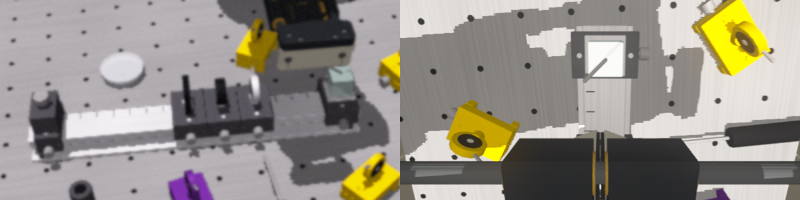

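The left half shows the gripper above the gap between the lens carrier (260,95) and the cube (340,85). The right half, from the wrist camera, shows the closed fingers across the rail with the cube clear of them. I'll let it settle and correct.

carry_out([
  [0,0,0,0,0,0,0],
  [0.3,0.3,0,0,0,0,0],
  [0,0,0,0,0,0,0],
  [0,0,1,0,0,0,0],
  [0,0,1,0,0,0,0],
  [0,0,1,0,0,0,0],
  [0,0,0,0,0,0,0],
  [0,0,0,0,0,0,0],
])

```text
time: 4.87
tool_pos: [0.5524, 0.158, 0.0834]
tool_rot: [-3.139, 0.001, 1.511]
contact_force: [-0.8, -0.5, -0.8]
opening: 0.0003
grip_force: 0.0
```

```bash
python3 g.py .5514 .1597 .045
```

```text
4.8667 [0.55239429 0.15797292 0.08342117] [-3.13901756e+00  5.99649011e-04  1.51073483e+00] 0.0002535653436491627 [-0.76787292 -0.48478981 -0.77723206] 0.0
tool delta cm [ 0.16873263 -0.09972241  3.84228596] rotvec [-0.00257517  0.00059931 -0.00026594]
```

carry_out([
  [0,0,1,0,0,0,0],
  [0,0,1,0,0,0,0],
  [0,0,1,0,0,0,0],
  [0,0,0.6,0,0,0,0],
  [0,0,0.2,0,0,0,0],
  [0,0,0,0,0,0,0],
  [-0.4,0,0,0,0,0,0],
  [-0.4,0,0,0,0,0,0],
])

```text
time: 5.53
tool_pos: [0.553, 0.15, 0.0471]
tool_rot: [3.141, -0.0, 1.511]
contact_force: [-0.7, -0.4, 0.7]
opening: 0.0005
grip_force: 0.0
```

carry_out([
  [-0.2,0,0,0,0,0,0],
  [-0.2,0,0,0,0,0,0],
  [-0.2,0,0,0,0,0,0],
  [-0.2,0,0,0,0,0,0],
  [-0.2,0,0,0,0,0,0],
  [-0.2,0,0,0,0,0,0],
  [-0.2,0,0,0,0,0,0],
  [-0.2,0,0,0,0,0,0],
])

```text
time: 6.2
tool_pos: [0.5518, 0.1343, 0.0467]
tool_rot: [3.141, -0.0, 1.511]
contact_force: [0.0, 1.8, 0.7]
opening: 0.0005
grip_force: 0.9
```

```bash
python3 g.py .5428 .01695 .045; python3 - <<'E'
from h import *
b=cams.read_camera("scene")
cv2.imwrite("pics/m2.png",cv2.resize(b["image"][150:300,140:440],(800,400),interpolation=2))
E
```

```text
6.2 [0.55176355 0.1342659  0.0467267 ] [ 3.14140844e+00 -3.95435290e-04  1.51074096e+00] 0.0004976488724407516 [0.03953574 1.75679143 0.72775832] 0.8710247464478016
tool delta cm [-11.76430659  -0.19064886   0.16798295] rotvec [ 0.00018426 -0.00039541 -0.00025908]
```

View pics/m2.png

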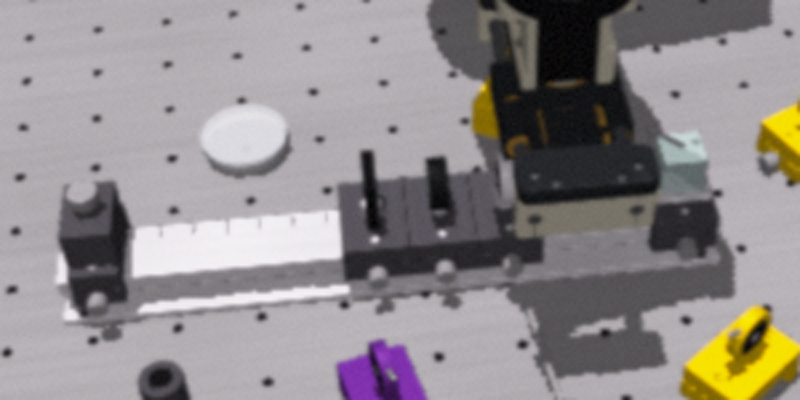

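The fingers are in contact with the foot of the lens carrier (≈(515,235)), reading 1.8 N. The optics, cube and dish are clear. Pushing on.

carry_out([
  [-0.2,0,0.05,0,0,0,0],
  [-0.3,0,0.05,0,0,0,0],
  [-0.4,0,0,0,0,0,0],
  [-0.4,0,0,0,0,0,0],
  [-0.4,0,0,0,0,0,0],
  [-0.4,0,0,0,0,0,0],
  [-0.4,0,0,0,0,0,0],
  [-0.4,0,0,0,0,0,0],
])

```text
time: 6.92
tool_pos: [0.5499, 0.1047, 0.0457]
tool_rot: [-3.142, 0.0, 1.511]
contact_force: [0.4, 1.2, -0.1]
opening: 0.0005
grip_force: 0.9
```

carry_out([
  [-0.4,0,0,0,0,0,0],
  [-0.4,0,0,0,0,0,0],
  [-0.4,0,0,0,0,0,0],
  [-0.4,0,0,0,0,0,0],
  [-0.4,0,0,0,0,0,0],
  [-0.4,0,0,0,0,0,0],
  [-0.4,0,0,0,0,0,0],
  [-0.4,0,0,0,0,0,0],
])

```text
time: 7.58
tool_pos: [0.548, 0.0729, 0.0457]
tool_rot: [-3.142, 0.0, 1.511]
contact_force: [0.4, 0.4, -0.4]
opening: 0.0004
grip_force: 0.9
```

carry_out([
  [-0.4,0,0,0,0,0,0],
  [-0.4,0,0,0,0,0,0],
  [-0.4,0,0,0,0,0,0],
  [-0.4,0,0,0,0,0,0],
  [-0.4,0,0,0,0,0,0],
  [-0.4,0,0,0,0,0,0],
  [-0.3,0,0,0,0,0,0],
  [-0.2,0,0,0,0,0,0],
])

```text
time: 8.25
tool_pos: [0.5463, 0.0439, 0.0457]
tool_rot: [-3.142, 0.0, 1.511]
contact_force: [-0.6, 2.0, 0.0]
opening: 0.0002
grip_force: 0.9
```

```bash
python3 g.py .5428 .01695 .045; python3 - <<'E'
from h import *
b=cams.read_camera("scene")
cv2.imwrite("pics/m3.png",cv2.resize(b["image"][150:300,140:440],(800,400),interpolation=2))
E
```

```text
8.25 [0.54629383 0.04386307 0.04570302] [-3.14158365e+00  1.26345654e-04  1.51051268e+00] 0.0001853645448995237 [-0.6220655   1.9915181   0.00980753] 0.9094905015081167
tool delta cm [-2.7074584  -0.18660378  0.07064535] rotvec [-9.03723349e-06  1.26343457e-04 -4.87324837e-04]
```

View pics/m3.png

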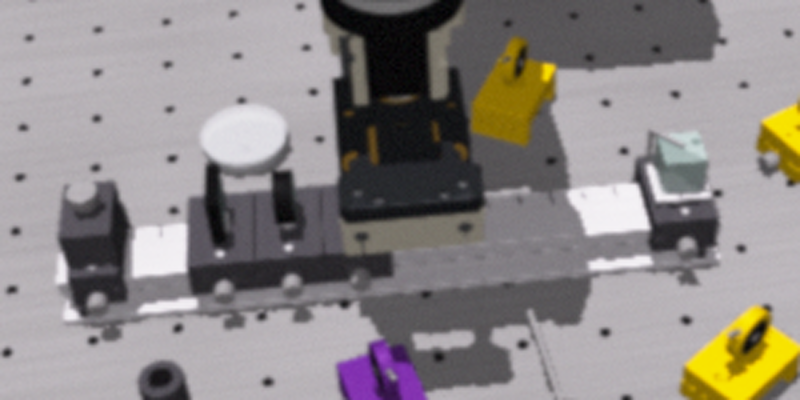

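The train is intact and the cube is untouched. About 61 px, roughly 36 mm, remains to the stop (edges at u 127 and 188).

carry_out([
  [-0.3,0,0,0,0,0,0],
  [-0.4,0,0,0,0,0,0],
  [-0.4,0,0,0,0,0,0],
  [-0.4,0,0,0,0,0,0],
  [-0.4,0,0,0,0,0,0],
  [-0.3,0,0,0,0,0,0],
  [-0.2,0,0,0,0,0,0],
  [-0.1,0,0,0,0,0,0],
])

```text
time: 8.97
tool_pos: [0.5448, 0.019, 0.0457]
tool_rot: [-3.142, 0.0, 1.51]
contact_force: [0.2, 1.1, -0.7]
opening: 0.0004
grip_force: 0.8
```

carry_out([
  [-0.1,0,0,0,0,0,0],
  [-0.1,0,0,0,0,0,0],
  [-0.1,0,0,0,0,0,0],
  [-0.1,0,0,0,0,0,0],
  [-0.05,0,0,0,0,0,0],
  [-0.05,0,0,0,0,0,0],
  [-0.05,0,0,0,0,0,0],
  [-0.05,0,0,0,0,0,0],
])

```text
time: 9.63
tool_pos: [0.5445, 0.0134, 0.0457]
tool_rot: [3.142, 0.0, 1.511]
contact_force: [0.0, 1.7, -0.5]
opening: 0.0009
grip_force: 0.8
```

```bash
python3 g.py .5428 .01695 .045; python3 - <<'E'
from h import *
b=cams.read_camera("scene")
cv2.imwrite("pics/m4.png",cv2.resize(b["image"][200:280,150:310],(800,400),interpolation=2))
E
```

```text
9.6333 [0.54446974 0.01337793 0.04568034] [3.14158288e+00 6.38650571e-05 1.51086279e+00] 0.0008533650183590008 [ 0.002996    1.71700447 -0.54093753] 0.7926923409104347
tool delta cm [ 0.34656873 -0.18807057  0.06800975] rotvec [ 9.77129234e-06  6.38657276e-05 -1.37205590e-04]
```

View pics/m4.png

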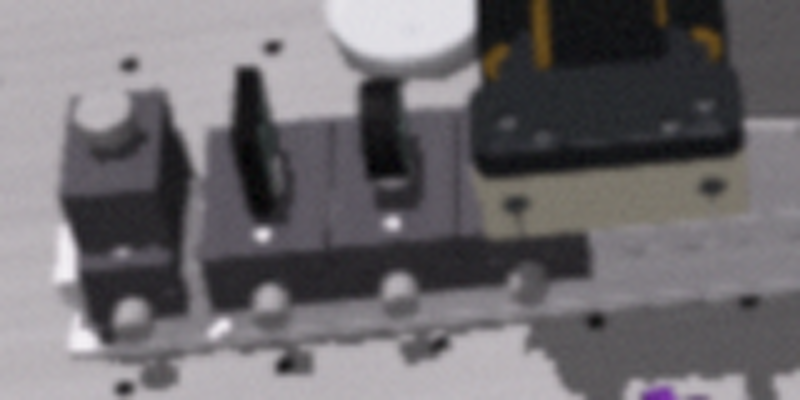

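The gap to the stop is about 20 px (u 187–208), roughly 6 mm. I'll creep in.

carry_out([
  [-0.05,0,0,0,0,0,0],
  [-0.05,0,0,0,0,0,0],
  [-0.05,0,0,0,0,0,0],
  [-0.05,0,0,0,0,0,0],
  [-0.05,0,0,0,0,0,0],
  [-0.05,0,0,0,0,0,0],
  [-0.05,0,0,0,0,0,0],
  [-0.05,0,0,0,0,0,0],
])

```text
time: 10.35
tool_pos: [0.5442, 0.0093, 0.0457]
tool_rot: [3.142, 0.0, 1.511]
contact_force: [0.7, 0.9, -0.5]
opening: 0.0006
grip_force: 0.8
```

carry_out([
  [-0.02,0,0,0,0,0,0],
  [-0.02,0,0,0,0,0,0],
  [-0.02,0,0,0,0,0,0],
  [-0.02,0,0,0,0,0,0],
  [-0.02,0,0,0,0,0,0],
  [-0.02,0,0,0,0,0,0],
  [0,0,0,0,0,0,0],
  [0,0,0,0,0,0,0],
])

```text
time: 11.02
tool_pos: [0.5442, 0.0081, 0.0457]
tool_rot: [3.142, 0.0, 1.511]
contact_force: [-0.4, 1.1, -0.7]
opening: 0.0001
grip_force: 0.6
```

carry_out([
  [-0.02,0,0,0,0,0,0],
  [-0.02,0,0,0,0,0,0],
  [-0.02,0,0,0,0,0,0],
  [-0.02,0,0,0,0,0,0],
  [-0.02,0,0,0,0,0,0],
  [-0.02,0,0,0,0,0,0],
  [0,0,0,0,0,0,0],
  [0,0,0,0,0,0,0],
])

```text
time: 11.68
tool_pos: [0.5441, 0.0069, 0.0457]
tool_rot: [3.142, 0.0, 1.511]
contact_force: [-0.1, 1.2, -0.7]
opening: 0.0005
grip_force: 0.6
```

```bash
python3 g.py .5428 .01695 .045; python3 - <<'E'
from h import *
b=cams.read_camera("scene")
cv2.imwrite("pics/m5.png",cv2.resize(b["image"][200:280,150:310],(800,400),interpolation=2))
E
```

```text
11.6833 [0.5440927  0.00693189 0.04570497] [3.14155039e+00 1.15200559e-04 1.51076650e+00] 0.0005122384173273644 [-0.06955709  1.20199335 -0.71990122] 0.6079343520104885
tool delta cm [ 0.99225945 -0.18914295  0.07037448] rotvec [ 4.22461460e-05  1.15205492e-04 -2.33500680e-04]
```

View pics/m5.png

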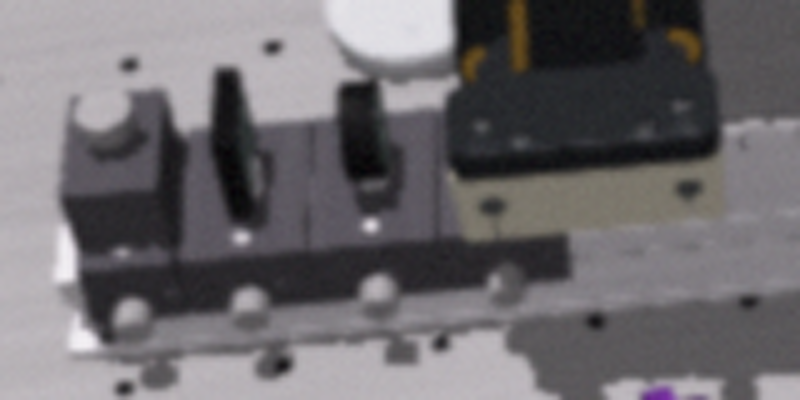

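The front carrier is now at or within about 1 mm of the stop (u≈182). I'll continue in small steps and watch the force.

carry_out([
  [-0.02,0,0,0,0,0,0],
  [-0.02,0,0,0,0,0,0],
  [-0.02,0,0,0,0,0,0],
  [-0.02,0,0,0,0,0,0],
  [0,0,0,0,0,0,0],
  [0,0,0,0,0,0,0],
  [0,0,0,0,0,0,0],
  [0,0,0,0,0,0,0],
])

```text
time: 12.4
tool_pos: [0.544, 0.0061, 0.0457]
tool_rot: [3.142, 0.0, 1.511]
contact_force: [0.7, 2.0, -0.5]
opening: 0.0005
grip_force: 0.6
```

carry_out([
  [-0.02,0,0,0,0,0,0],
  [-0.02,0,0,0,0,0,0],
  [-0.02,0,0,0,0,0,0],
  [-0.02,0,0,0,0,0,0],
  [0,0,0,0,0,0,0],
  [0,0,0,0,0,0,0],
  [0,0,0,0,0,0,0],
  [0,0,0,0,0,0,0],
])

```text
time: 13.07
tool_pos: [0.544, 0.0058, 0.0457]
tool_rot: [3.142, -0.0, 1.511]
contact_force: [0.5, 6.2, 0.2]
opening: 0.0002
grip_force: 2.6
```

carry_out([
  [-0.02,0,0,0,0,0,0],
  [-0.02,0,0,0,0,0,0],
  [0,0,0,0,0,0,0],
  [0,0,0,0,0,0,0],
  [0,0,0,0,0,0,0],
  [0,0,0,0,0,0,0],
  [0,0,0,0,0,0,0],
  [0,0,0,0,0,0,0],
])

```text
time: 13.73
tool_pos: [0.544, 0.0057, 0.0457]
tool_rot: [3.142, -0.001, 1.511]
contact_force: [1.0, 6.4, -0.8]
opening: 0.0006
grip_force: 3.5
```

```bash
python3 g.py .5428 .01695 .045; python3 - <<'E'
from h import *
b=cams.read_camera("scene"); print(robot.observe()["contact_force"])
cv2.imwrite("pics/m6.png",cv2.resize(b["image"][150:300,140:440],(800,400),interpolation=2))
E
```

```text
13.7333 [0.54397631 0.00572466 0.04572919] [ 3.14152045e+00 -8.55003555e-04  1.51079876e+00] 0.0006077939754471907 [ 0.98598973  6.44525587 -0.79775549] 3.4777696430683136
tool delta cm [ 1.11339797 -0.18473337  0.0738578 ] rotvec [ 7.22909156e-05 -8.54996286e-04 -2.01266373e-04]
[ 0.52667722  7.24019669 -0.82257798]
```

View pics/m6.png

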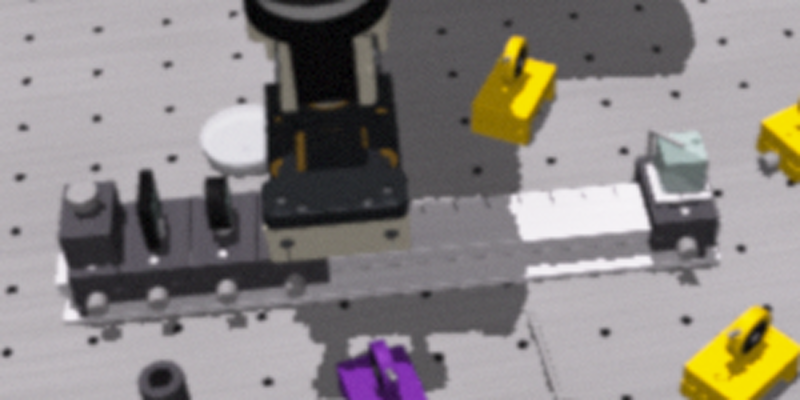

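The train is snug against the stop with a steady press of about 7 N, and the cube and bystanders are where they were. Handing in.

```bash
python3 -c "
from cell import robot; print(robot.hand_in())"
```

```text
the job is handed in; nothing more can be done
None
```

I pushed the three carriers home as one train against the end stop and handed the job in at about 14 s, with the fingertips still pressing the last carrier at about 7 N and the cube carrier and other items where they were; the hand-in gave no verdict.

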